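# Clamp a lino block for carving

## Robot

A 7-joint arm with a two-finger parallel gripper is mounted at the origin on the work surface. World frame = base frame: x ahead of the robot, y to its left, z up, the work surface at z = 0. Lengths are in m, angles in rad, forces in N, time in s.
With the tool pointing down it reaches from about 0.35 to 0.9 m from the base axis. Payload 19.9 kg.
Tool frame: the origin (TCP) lies at the very end of the fingers, on their centre line; the grasp point (between the pads) lies 19 mm behind it; z points along the fingers, y is the line along which they close (so a half turn about z gives the same grasp; the last joint's range is limited). The gripper opens to 85 mm and grips with 20 to 120 N. Pads are 22 mm wide; open, the fingers measure 114 mm over their backs; the gripper's body (76 mm by 85 mm) begins 54 mm behind the grasp point. The pads swing forward as they close: fully open they stand 13 mm farther back than shut.
Start: joints at [-1.216, 0.417, -0.01, 1.614, 0.005, 1.111, -0.053], TCP at [0.241, 0.577, 0.231] pointing down, gripper open.
Joint ranges: [-2.81, 2.81], [-0.39, 2.02], [-1.27, 1.25], [0.06, 2.57], [-1.19, 4.33], [0.19, 2], [-2.82, 2.82]. Speed limits (rad/s): [1.89, 1.89, 2.39, 2.39, 3.01, 3.01, 3.01].

## Interface

Orientations are given as a unit quaternion [x, y, z, w].
In Python, from workcell import manip gives the robot as it stands. The module is installed in compiled form; this text tells all that it offers.
- The arm moves only by the shell command python3 -m handwheel 'ROWS'. ROWS is JSON, a list of rows, each a list of 3 entries, a list of its own where there are three numbers: the shift along the tool's x, y, z as a fraction of full scale, then the turn, a rotation vector about the tool's x, y, z as a fraction of full scale, then the closure, from -1 (fully open) to 1 (shut), so that 0 is half open. In form: [[[x, y, z], [wx, wy, wz], claw], ...]. A call has 1 to 12 rows; each row is the pose to reach, as a shift and turn from the pose commanded when the call began, along the tool's axes at that moment; what a row does not reach only later rows make up. Full scale, the value 1, is 300 mm for a shift and 60 degrees for a turn. A row lasts 1/10 s, in which the tool goes at most 50 mm and 8.59 degrees, less where a joint would pass 70% of its speed; a pose out of reach is approached as far as the arm can. A call with a number of a shift or a turn outside -1 to 1 is refused whole. A call with a gripper value outside its range is refused whole. The fingers move at their own pace and stop on an object; the grip force is fixed at half the most. Time passes only in rows, so rows that repeat a pose let the fingers close. It gives the time, the measured TCP pose, the force, the opening and the grip force at its end, in the units of the state.
- manip.sense(): the state, without advancing time (a new reading comes with each control period).
- manip.capture(name): name is "scene" or "side" or "wrist"; returns a dict with "image" (384x512x3 uint8, blue, green, red), "fx", "fy", "cx", "cy" (pixels), "rvec" (rotation vector, rad) and "tvec" (3), from world to camera coordinates, as OpenCV has them. Camera axes: x right, y down, z forward; pixel columns grow to the right and rows downward; lengths in m; the calibration is good to about 2 mm. A picture is of the moment at which its call begins. There is no depth.
- manip.finish_job(): hands the job in; it is judged then, once.
The state is a dict: "time_s": time; "q": joint angles; "joint_velocities": joint speeds; "joint_efforts": joint torques, N m; "position": TCP position; "ee_rot": TCP orientation; "ft_force": force on the tool from outside, world axes, zero at the start; "torque": the same for the moment, N m; "gripper_width": opening from 0.0 (shut) to 1.0 (fully open); "finger_force": force on a finger pad.
Only numpy, scipy, OpenCV 4.12 (cv2) and the standard library are available. Lean on these libraries where they do the work, as an engineer would, in place of code of your own. Each camera call takes 0.05 s, during which the arm holds its last target. There are 200 camera calls.

## Task

Slide the lino block along the channel of the red clamp until it sits fully home against the brass end stop, without ramming it. Then wind the crank clockwise until the rubber pad meets the block, and snug it up by feel, about an eighth of a turn beyond first touch: firmly held but not squashed. Let go of the crank and leave the other things on the bench alone.

Things in the scene. Friction and masses are not known exactly. Their poses are not given: they have to be found in the camera images.
- clamp: Red screw clamp fixed to the bench. Origin on the vertical screw axis at bench level. Its flat steel bed, 275 x 150 mm, 12 mm thick, reaches from 190 mm in -x of the origin to 85 mm in +x. On it a channel runs along the clamp's x axis, open at the -x end (towards the robot), closed by a brass stop at x = +65 mm.
- channel_mouth (a point): Middle of the channel's open end, on the bed's top (12 mm above the bench), 130 mm in -x of the screw axis; axes as the clamp's. The channel is 66 mm wide, between two aluminium rails 12 mm wide and 10 mm high that run from here to the stop.
- bridge_top (a point): Top of the red bridge, on the screw axis, 118 mm above the bench. The bridge is 48 mm in the clamp's x and 144 mm in y; its underside is 84 mm above the bench. The crank turns just above it.
- stop_face (a point): Centre of the brass stop's face, which looks to the clamp's -x: 65 mm in +x from the clamp's origin and 24 mm above the bench; axes as the clamp's. The stop is 20 mm high above the bed.
- stop: The brass end stop, 14 x 66 x 20 mm, fixed to the bed. Origin at the foot of its face.
- block: Loose printing block, light wood with a grey-green lino top, 170 x 60 x 24 mm, about 0.2 kg, lying flat in the channel, long axis (its x) along it, pulled back from the stop by 30 to 60 mm. Origin at the centre of its underside.
- block_far (a point): Centre of the block's far end face (+x end of the block, 85 mm from its centre, 12 mm above its underside): the end that goes against the stop.
- block_near (a point): Centre of the block's near end face (-x end, 85 mm from its centre, 12 mm above its underside): the end to push on. When home it is 105 mm in -x from the screw axis.
- crank (a joint): Crank angle (rad), growing clockwise seen from above. At angle a the knob is 40 mm from the screw axis in the direction (-cos a, +sin a) in the clamp's x, y; its height is constant. Clockwise drives the pad down, 1.91 mm per rad (12 mm per turn). It can turn from -2.2 to 9.5, starts between -1.6 and 1.6; the pad meets the block somewhere between about 2.4 and 6.9.
- knob_grip (a point): Middle of the crank's black upright knob, on the knob's axis, 152 mm above the bench: where to grip. The knob is 24 mm across and reaches from 128 mm (the crank's flat top) to 170 mm above the bench. It spins freely on its pin, so it can be held and led round the circle without turning the hand.
- spindle: Steel spindle, 18 mm across, that turns with the crank and comes down through the bridge, with the foot and rubber pad on it. Origin: its lower end, on the screw axis, 65 mm above the bench at crank angle 0. The brass foot under it is screwed out differently each time (visible, not given): the pad's face, 32 mm across, is 16 to 24 mm below this origin.
- screw_axis (a point): Centre of the crank's hub, on the screw axis, 130 mm above the bench. The screw stays where it is left. Led slowly, the knob drags with about 2.5 N along its path while the pad is free, then some 9 to 12 N more per rad past first touch as the rubber (20 N per mm, at most 5 mm) squeezes and rubs. 8 to 13 N in motion is snug (about 5 to 8 N more than free, if read while paused).
- ink_tin: Bystander: ink tin, yellow label, 76 mm across, 70 mm high, origin at its underside.
- green_bottle: Bystander: green plastic bottle, 54 mm across, 130 mm high, origin at its underside.
- ink_jar: Bystander: jar with black lid, 60 mm across, 65 mm high, origin at its underside.
- brayer: Bystander: ink roller lying on the bench, about 175 mm long (its x), roller 90 mm wide and 44 mm thick, wooden handle at its -x end. Origin near its middle at bench level.
Not all that is in view belongs to the job. Of the things shaped like the block, the wood one is meant.

How it is judged:
On the way, in this order (a step that is already met when the one before it is completed fails the run):
1. the block is home against the stop, before the pad touches it (x of block_far in the frame of stop_face above -0.003 m and contact force between spindle and block below 0.5 N), for 0.2 s.
2. the pad meets the block (contact force between spindle and block above 2 N), for 0.1 s.
At the end, for the whole second after the job is handed in: The block lies flat and at rest with its far end within 3 mm of the stop, and the pad holds it down with 15 to 48 N (rubber squeezed by 0.75 to 2.4 mm, crank about 23 to 72 degrees past first touch), the crank let go (x of block_far in the frame of stop_face above -0.003 m and contact force between spindle and block between 15 and 48 N and angle between block's own z axis and vertical below 0.03 rad and linear speed of block below 0.02 m/s).
It fails at once if the block is rammed against the stop with more than 45 N (contact force between block and stop above 45 N).
It fails at once if the pad squashes the block with more than 60 N (contact force between spindle and block above 60 N).
It fails at once if a bystander is shifted by more than 30 mm (distance of any of ink_tin, green_bottle, ink_jar, brayer from where it was at the start of the episode above 0.03 m).
It also fails if it takes over 72 s, if anything falls off the work surface, if the arm or the gripper's body presses on something with over 40 N, if the wrist force passes 120 N, or if a joint passes its speed limit or range.

## Working session

There is one attempt and no reset: what is moved stays moved. The work goes in short steps, Python scripts to look and compute and a shell command to move; the robot and the scene stay as the last step left them, time stands still between calls to the robot, and variables do not carry over. Pictures are saved under pics/ and viewed, at most 10 in all, crops included, and the job is handed in when it is done.

```bash
mkdir -p pics; cat > h.py <<'E'
import cv2,numpy as np
from workcell import manip
def cap(n,f=None):
    c=manip.capture(n)
    if f: cv2.imwrite('pics/'+f,c['image'])
    c['R']=cv2.Rodrigues(np.array(c['rvec'],float))[0]; c['t']=np.array(c['tvec'],float).ravel()
    return c
def ray(c,u,v):
    d=c['R'].T@np.array([(u-c['cx'])/c['fx'],(v-c['cy'])/c['fy'],1]); return -c['R'].T@c['t'],d/np.linalg.norm(d)
def onz(c,u,v,z):
    o,d=ray(c,u,v); return o+d*(z-o[2])/d[2]
def tri(rs):
    A=np.zeros((3,3));b=np.zeros(3)
    for o,d in rs:
        P=np.eye(3)-np.outer(d,d);A+=P;b+=P@o
    p=np.linalg.solve(A,b); return p,[np.linalg.norm((np.eye(3)-np.outer(d,d))@(p-o)) for o,d in rs]
def proj(c,p):
    q=c['R']@np.array(p)+c['t']; return np.array([c['fx']*q[0]/q[2]+c['cx'],c['fy']*q[1]/q[2]+c['cy']])
E
python3 - <<'E'
from h import *
import pickle
cs={n:cap(n) for n in("scene","side","wrist")}
pickle.dump(cs,open('c0.pkl','wb'))
cv2.imwrite('pics/scene0.png',cs['scene']['image']);cv2.imwrite('pics/side0.png',cs['side']['image'])
for n,c in cs.items(): print(n,c['fx'],(-c['R'].T@c['t']).round(3),c['R'][2].round(2))
s=manip.sense();print(s)
E
```

```text
scene 366.7339241660812 [0.941 0.712 0.648] [-0.41 -0.73 -0.54]
side 483.7215766743138 [ 0.155 -0.949  1.18 ] [ 0.27  0.63 -0.73]
wrist 329.63095251817066 [0.178 0.603 0.373] [ 0.25 -0.11 -0.96]
{'time_s': 0.15, 'q': array([-1.21649649,  0.41784755, -0.01028568,  1.61400416,  0.00472265,
        1.11072571, -0.05298789]), 'joint_velocities': array([-0.00079931, -0.00307435,  0.00028819, -0.00153589,  0.00011154,
        0.00034014,  0.00054569]), 'joint_efforts': array([ 2.32555511e-03, -8.64735675e+01,  6.79633096e-01, -4.35051084e+01,
        1.90878409e-02,  5.78286315e-03, -7.89102569e-05]), 'position': array([0.24088729, 0.57643066, 0.23081074]), 'ee_rot': array([ 1.96603848e-01,  9.80482889e-01, -4.79401162e-04, -4.17774691e-05]), 'ft_force': array([ 0.28295379, -0.15944776,  0.28395804]), 'torque': array([ 0.04624534, -0.0335361 ,  0.02226347]), 'finger_force': 0.0, 'gripper_width': 0.9965175287906766}
```

View pics/scene0.png

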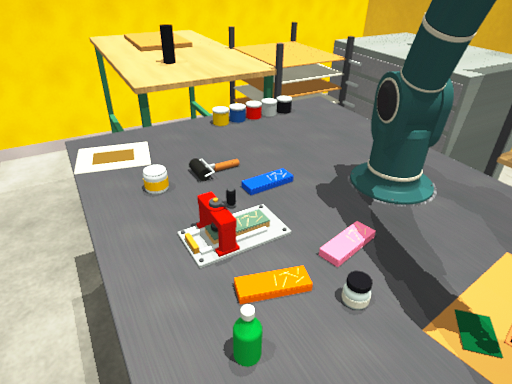

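View pics/side0.png

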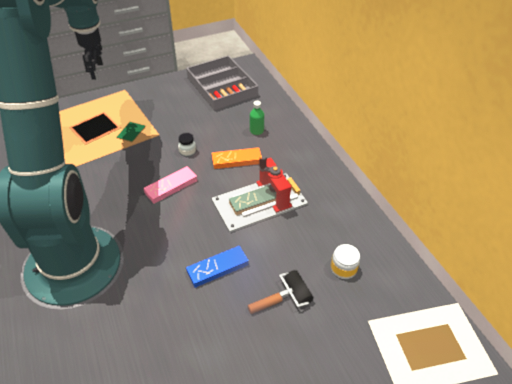

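The scene picture shows the clamp at (215,225) with the wood, grey-green-topped block in its channel at (240,222). Other block shapes are blue (268,180), pink (348,243) and orange (273,284). In the side view the clamp is at (262,200), with the block at (252,200). I choose the one in the clamp and check it in a close crop.

```bash
python3 - <<'E'
from h import *
import pickle
cs=pickle.load(open('c0.pkl','rb'))
a=cs['scene']['image'][175:275,170:300];b=cs['side']['image'][145:235,200:317]
a=cv2.resize(a,None,fx=4.5,fy=4.5,interpolation=cv2.INTER_CUBIC)[:,:585]
b=cv2.resize(b,None,fx=5,fy=5,interpolation=cv2.INTER_CUBIC)
o=np.zeros((600,800,3),np.uint8)
s=cv2.resize(cs['scene']['image'][185:265,175:295],(400,267),interpolation=cv2.INTER_CUBIC)
o[:267,:400]=s
o=np.zeros((600,800,3),np.uint8)
b=cv2.resize(cs['side']['image'][150:230,205:315],(800,582),interpolation=cv2.INTER_CUBIC);o[:582]=b
cv2.imwrite('pics/crop.png',o)
for n in('side','scene'):
    c=cs[n];h=cv2.cvtColor(c['image'],cv2.COLOR_BGR2HSV)
    m=((h[...,1]<40)&(h[...,2]>170)).astype(np.uint8)
    x0,y0,x1,y1=(200,165,315,235) if n=='side' else (170,195,300,268)
    k=np.zeros_like(m);k[y0:y1,x0:x1]=m[y0:y1,x0:x1]
    ys,xs=np.nonzero(k)
    P=np.array([onz(c,x,y,.012)[:2] for x,y in zip(xs,ys)],np.float32)
    r=cv2.minAreaRect(P);print(n,len(xs),r,cv2.boxPoints(r).round(4).tolist())
    red=((h[...,0]<8)|(h[...,0]>172))&(h[...,1]>180)&(h[...,2]>80)
    k=np.zeros_like(m);k[150:265,180:310]=red[150:265,180:310];ys,xs=np.nonzero(k);print('red',xs.min(),xs.max(),ys.min(),ys.max(),len(xs))
E
```

```text
side 1766 ((0.5996044874191284, 0.005485452711582184), (0.27777543663978577, 0.15390703082084656), 1.536734938621521) [[0.4587000012397766, 0.0786999985575676], [0.462799996137619, -0.07519999891519547], [0.7404999732971191, -0.06769999861717224], [0.7364000082015991, 0.08609999716281891]]
red 258 290 159 210 293
scene 1691 ((0.5983597636222839, 0.006372809410095215), (0.276186466217041, 0.15380632877349854), 1.5265295505523682) [[0.45829999446868896, 0.07959999889135361], [0.46239998936653137, -0.07419999688863754], [0.7384999990463257, -0.06679999828338623], [0.7343999743461609, 0.0869000032544136]]
red 197 238 192 255 1299
```

View pics/crop.png

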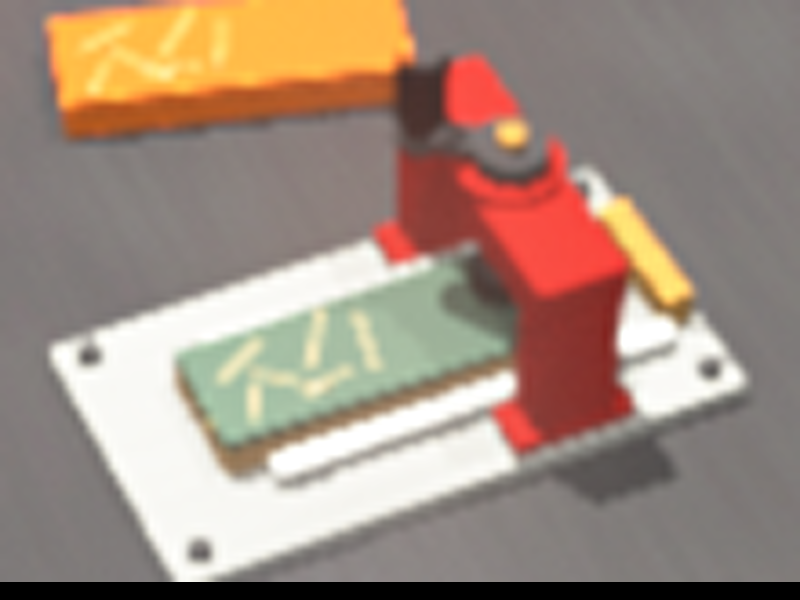

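The crop confirms it: a wood-sided block with a lino top, near-end top corners at side px (229.7,199.5) and (236.6,210.5). The crank knob is at side px (262.5,165), the brass stop at (294,185). The bed rectangle agrees between the two views within 2 mm, giving a size of 277x154 mm. Next I triangulate the knob and the block's near end.

```bash
python3 - <<'E'
from h import *
import pickle
cs=pickle.load(open('c0.pkl','rb'))
yaw=np.deg2rad(1.53);R=np.array([[np.cos(yaw),-np.sin(yaw)],[np.sin(yaw),np.cos(yaw)]])
O=np.array([.599,.006])+R@[.0525,0];print('O',O)
fr=lambda p:(R.T@(np.array(p)[:2]-O)).round(4)
K={}
B={}
for n,(x0,y0,x1,y1),(bx0,by0,bx1,by1) in(('side',(254,155,268,174),(222,180,282,220)),('scene',(222,184,240,208),(205,200,280,242))):
    c=cs[n];h=cv2.cvtColor(c['image'],cv2.COLOR_BGR2HSV)
    m=(h[y0:y1,x0:x1,2]<60).astype(np.uint8)
    k,l,st,ce=cv2.connectedComponentsWithStats(m);i=1+st[1:,4].argmax()
    print(n,'knob',st[i],ce[i]+[x0,y0]);ys,xs=np.nonzero(l==i)
    K[n]=(ce[i]+[x0,y0])
    g=np.zeros(h.shape[:2],np.uint8);g[by0:by1,bx0:bx1]=((h[...,0]>38)&(h[...,0]<85)&(h[...,1]>30))[by0:by1,bx0:bx1]
    g=cv2.morphologyEx(g,cv2.MORPH_CLOSE,np.ones((5,5)))
    ys,xs=np.nonzero(g)
    P=np.array([fr(onz(c,x,y,.036)) for x,y in zip(xs,ys)]);print(' lino at z.036 in clamp: x',P[:,0].min(),np.percentile(P[:,0],1),'y',np.percentile(P[:,1],[1,99]))
    j=P[:,0]<np.percentile(P[:,0],1)+.004
    B[n]=np.array([xs[j].mean(),ys[j].mean()])
    for y in (P[j,1].min(),P[j,1].max()): pass
    a=xs[j][P[j,1].argmin()],ys[j][P[j,1].argmin()];b=xs[j][P[j,1].argmax()],ys[j][P[j,1].argmax()]
    B[n]=(a,b);print(' corners',a,b)
p,r=tri([ray(cs[n],*K[n]) for n in K]);print('knob',p,r,fr(p))
for i in(0,1):
    p,r=tri([ray(cs[n],*B[n][i]) for n in B]);print('blk corner',p,r,fr(p))
E
```

```text
O [0.65148128 0.00740177]Traceback (most recent call last):
  File "<stdin>", line 12, in <module>
ValueError: attempt to get argmax of an empty sequence
```

```bash
cat > m.py <<'E'
from h import *
import pickle
cs=pickle.load(open('c0.pkl','rb'))
yaw=np.deg2rad(1.53);R=np.array([[np.cos(yaw),-np.sin(yaw)],[np.sin(yaw),np.cos(yaw)]])
O=np.array([.599,.006])+R@[.0525,0]
fr=lambda p:(R.T@(np.array(p)[:2]-O)).round(4)
K={};B={}
for n,(x0,y0,x1,y1),(bx0,by0,bx1,by1) in(('side',(254,155,268,174),(222,180,282,220)),('scene',(222,184,240,208),(205,200,280,242))):
    c=cs[n];h=cv2.cvtColor(c['image'],cv2.COLOR_BGR2HSV)
    s=h[y0:y1,x0:x1]; m=((s[...,2]<75)&(s[...,1]<120)).astype(np.uint8); print(s[...,2].tolist() if m.sum()==0 else m.sum())
    k,l,st,ce=cv2.connectedComponentsWithStats(m)
    if k>1:
        i=1+st[1:,4].argmax();K[n]=ce[i]+[x0,y0];print(n,'knob',st[i],K[n])
    g=np.zeros(h.shape[:2],np.uint8);g[by0:by1,bx0:bx1]=((h[...,0]>38)&(h[...,0]<85)&(h[...,1]>30))[by0:by1,bx0:bx1]
    g=cv2.morphologyEx(g,cv2.MORPH_CLOSE,np.ones((5,5)))
    ys,xs=np.nonzero(g)
    P=np.array([fr(onz(c,x,y,.036)) for x,y in zip(xs,ys)]);print(' lino at z.036 in clamp: x',P[:,0].min(),np.percentile(P[:,0],1),'y',np.percentile(P[:,1],[1,99]))
    j=P[:,0]<np.percentile(P[:,0],1)+.004
    a=xs[j][P[j,1].argmin()],ys[j][P[j,1].argmin()];b=xs[j][P[j,1].argmax()],ys[j][P[j,1].argmax()]
    B[n]=(a,b);print(' corners',a,b)
if len(K)==2:
    p,r=tri([ray(cs[n],*K[n]) for n in K]);print('knob',p,r,fr(p))
for i in(0,1):
    p,r=tri([ray(cs[n],*B[n][i]) for n in B]);print('blk corner',p,r,fr(p))
E
python3 m.py
```

```text
29
side knob [ 6  5  5  7 29] [262.31034483 162.68965517]
 lino at z.036 in clamp: x -0.1483 -0.14645 y [-0.03185   0.024825]
 corners (np.int64(236), np.int64(210)) (np.int64(230), np.int64(199))
171
scene knob [  0   6  14  18 171] [230.07602339 198.99415205]
 lino at z.036 in clamp: x -0.1476 -0.1453 y [-0.0287    0.031562]
 corners (np.int64(258), np.int64(209)) (np.int64(269), np.int64(220))
knob [0.62265422 0.03555843 0.143191  ] [np.float64(0.000337540244592422), np.float64(0.00033754024459255226)] [-0.0281  0.0289]
blk corner [ 0.50699318 -0.02500088  0.03622682] [np.float64(2.5318991744028857e-05), np.float64(2.5318991744167628e-05)] [-0.1453 -0.0285]
blk corner [0.50580847 0.02962558 0.03294016] [np.float64(0.0025066574593328853), np.float64(0.0025066574593328975)] [-0.145   0.0261]
```

Hub and knob check out: the knob lies 40.3 mm from the axis, so the crank angle is about 0.80. The block's near end is at x = -0.1465 in the clamp's frame, so it has about 41 mm to go. I move towards staging with the fingers shut, turning the tool -24.2°.

```bash
python3 -m handwheel '[[[-0.72,-0.74,0],[0,0,-0.404],1],[[-0.72,-0.74,0],[0,0,-0.404],1],[[-0.72,-0.74,0],[0,0,-0.404],1],[[-0.72,-0.74,0],[0,0,-0.404],1],[[-0.72,-0.74,0],[0,0,-0.404],1],[[-0.72,-0.74,0],[0,0,-0.404],1],[[-0.72,-0.74,0],[0,0,-0.404],1],[[-0.72,-0.74,0],[0,0,-0.404],1],[[-0.72,-0.74,0],[0,0,-0.404],1],[[-0.72,-0.74,0],[0,0,-0.404],1]]'
cat > w.py <<'E'
import sys
from h import *
from scipy.spatial.transform import Rotation as T
yaw=np.deg2rad(1.53);R=np.array([[np.cos(yaw),-np.sin(yaw)],[np.sin(yaw),np.cos(yaw)]])
O=np.array([.6515,.0074])
s=manip.sense();p=np.array(s['position']);M=T.from_quat(s['ee_rot'])
print('t',round(s['time_s'],2),'pos',p.round(4),'clamp',(R.T@(p[:2]-O)).round(4),'F',np.array(s['ft_force']).round(2),'w',round(s['gripper_width'],3),'ff',round(s['finger_force'],1))
A=M.as_matrix();print('toolx',A[:,0].round(4),'tooly yaw deg',np.rad2deg(np.arctan2(A[1,1],A[0,1])).round(2))
if len(sys.argv)>3:
    x,y,z=map(float,sys.argv[1:4]); g=np.r_[O+R@[x,y],z]
    print('shift frac',(A.T@(g-p)/.3).round(4))
E
python3 w.py -0.185 0 0.231
```

```text
time_s: 1.15
position: [0.3541, 0.2897, 0.2312]
ee_rot: [-0.015, 1.0, -0.0, -0.0]
ft_force: [-0.0, 0.3, -0.4]
gripper_width: -0.0
finger_force: 0.0
t 1.15 pos [0.3541 0.2897 0.2312] clamp [-0.2898  0.2902] F [-0.04  0.32 -0.36] w -0.0 ff 0.0
toolx [-9.996e-01 -2.920e-02  2.000e-04] tooly yaw deg 91.67
shift frac [-3.468e-01 -9.682e-01  5.000e-04]
```

```bash
python3 -m handwheel '[[[-0.35,-0.968,0],[0,0,0],1],[[-0.35,-0.968,0],[0,0,0],1],[[-0.35,-0.968,0],[0,0,0],1],[[-0.35,-0.968,0],[0,0,0],1],[[-0.35,-0.968,0],[0,0,0],1],[[-0.35,-0.968,0],[0,0,0],1],[[-0.35,-0.968,0],[0,0,0],1],[[-0.35,-0.968,0],[0,0,0],1],[[-0.35,-0.968,0.3],[0,0,0],1],[[-0.35,-0.968,0.4],[0,0,0],1],[[-0.35,-0.968,0.4],[0,0,0],1]]'
python3 w.py -0.185 0 0.026; python3 - <<'E'
from h import *
import pickle
pickle.dump(cap('wrist','w1.png'),open('w1.pkl','wb'))
E
```

```text
time_s: 2.25
position: [0.4653, 0.0033, 0.1077]
ee_rot: [-0.015, 1.0, -0.0, -0.002]
ft_force: [-0.3, 0.3, 1.2]
gripper_width: 0.003
finger_force: 0.0
t 2.25 pos [0.4653 0.0033 0.1077] clamp [-0.1862  0.0008] F [-0.31  0.35  1.2 ] w 0.003 ff 0.0
toolx [-0.9995 -0.0304  0.0046] tooly yaw deg 91.74
shift frac [-0.0053 -0.0027  0.2722]
```

View pics/w1.png

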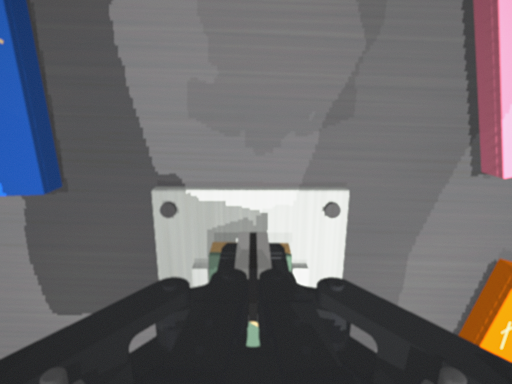

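The wrist view shows the bed's near edge at row 188, the block's near end at about (250,245) between the rails starting at row 265, and the shut fingers at (253,235). They are centred on the block. I descend behind it.

```bash
python3 -m handwheel '[[[0,0,0.13],[0,0,0],1],[[0,0,0.22],[0,0,0],1],[[0,0,0.27],[0,0,0],1],[[0,0,0.27],[0,0,0],1],[[0,0,0.27],[0,0,0],1]]'; python3 w.py -0.165 0 0.025
```

```text
time_s: 2.8
position: [0.468, 0.0022, 0.0312]
ee_rot: [-0.014, 1.0, 0.0, 0.0]
ft_force: [-0.8, -0.8, 0.3]
gripper_width: -0.002
finger_force: 0.0
t 2.8 pos [0.468  0.0022 0.0312] clamp [-0.1836 -0.0003] F [-0.84 -0.77  0.27] w -0.002 ff 0.0
toolx [-9.996e-01 -2.870e-02 -4.000e-04] tooly yaw deg 91.65
shift frac [-0.062   0.0008  0.0206]
```

```bash
python3 -m handwheel '[[[-0.01,0,0.023],[0,0,0],1],[[-0.05,0,0.023],[0,0,0],1],[[-0.062,0,0.023],[0,0,0],1],[[-0.062,0,0.023],[0,0,0],1]]'; python3 w.py -0.145 0 0.024
python3 -m handwheel '[[[-0.015,0,0],[0,0,0],1],[[-0.03,0,0],[0,0,0],1],[[-0.045,0,0],[0,0,0],1],[[-0.06,0,0],[0,0,0],1],[[-0.06,0,0],[0,0,0],1]]'; python3 w.py -0.125 0 0.024
```

```text
time_s: 3.2
position: [0.4872, 0.0017, 0.0237]
ee_rot: [-0.014, 1.0, -0.0, 0.001]
ft_force: [-0.9, -0.1, 0.1]
gripper_width: -0.002
finger_force: 0.0
t 3.2 pos [0.4872 0.0017 0.0237] clamp [-0.1644 -0.0013] F [-0.94 -0.07  0.1 ] w -0.002 ff 0.0
toolx [-0.9996 -0.0274 -0.001 ] tooly yaw deg 91.57
shift frac [-0.0647  0.0044 -0.0008]
time_s: 3.7
position: [0.5049, 0.0021, 0.0234]
ee_rot: [-0.014, 1.0, -0.0, 0.0]
ft_force: [-0.3, -0.3, -0.0]
gripper_width: -0.004
finger_force: 0.0
t 3.7 pos [0.5049 0.0021 0.0234] clamp [-0.1467 -0.0014] F [-0.35 -0.28 -0.02] w -0.004 ff 0.0
toolx [-9.996e-01 -2.730e-02 -7.000e-04] tooly yaw deg 91.57
shift frac [-0.0724  0.0045 -0.0018]
```

```bash
python3 -m handwheel '[[[-0.01,0,0],[0,0,0],1],[[-0.02,0,0],[0,0,0],1],[[-0.03,0,0],[0,0,0],1],[[-0.04,0,0],[0,0,0],1]]'; python3 w.py -0.125 0 0.024;python3 -m handwheel '[[[-0.01,0,0],[0,0,0],1],[[-0.02,0,0],[0,0,0],1],[[-0.03,0,0],[0,0,0],1]]'; python3 w.py -0.115 0 0.024
```

```text
time_s: 4.1
position: [0.5164, 0.0024, 0.0234]
ee_rot: [-0.014, 1.0, -0.0, 0.0]
ft_force: [-2.2, -0.3, -0.5]
gripper_width: 0.002
finger_force: 0.7
t 4.1 pos [0.5164 0.0024 0.0234] clamp [-0.1352 -0.0013] F [-2.22 -0.29 -0.49] w 0.002 ff 0.7
toolx [-0.9996 -0.0273 -0.    ] tooly yaw deg 91.56
shift frac [-0.034   0.0045 -0.002 ]
time_s: 4.4
position: [0.5254, 0.0027, 0.0234]
ee_rot: [-0.014, 1.0, -0.0, 0.0]
ft_force: [-1.4, -0.4, -1.0]
gripper_width: -0.003
finger_force: 0.6
t 4.4 pos [0.5254 0.0027 0.0234] clamp [-0.1262 -0.0014] F [-1.35 -0.44 -0.97] w -0.003 ff 0.6
toolx [-0.9996 -0.0273 -0.    ] tooly yaw deg 91.56
shift frac [-0.0373  0.0045 -0.002 ]
```

```bash
python3 - <<'E'
from h import *
cs=[cap('side'),cap('scene')]
b=cv2.resize(cs[0]['image'][150:230,205:315],(550,400),interpolation=cv2.INTER_CUBIC)
a=cv2.resize(cs[1]['image'][190:265,180:300],(250,156),interpolation=cv2.INTER_CUBIC)
o=np.zeros((400,800,3),np.uint8);o[:,:550]=b;o[:156,550:]=a;cv2.imwrite('pics/c2.png',o)
E
```

```text
(no output)
```

View pics/c2.png

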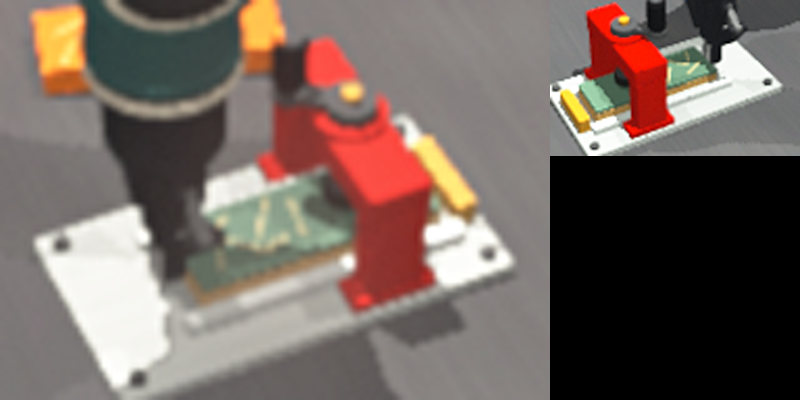

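The views show the fingers against the block's near end and the block sliding straight, with roughly 10 to 14 mm left. I creep on slowly, watching the force.

```bash
python3 -m handwheel '[[[-0.006,0,0],[0,0,0],1],[[-0.012,0,0],[0,0,0],1],[[-0.018,0,0],[0,0,0],1],[[-0.024,0,0],[0,0,0],1]]'; python3 w.py -0.115 0 0.024;python3 -m handwheel '[[[-0.003,0,0],[0,0,0],1],[[-0.006,0,0],[0,0,0],1]]'; python3 w.py -0.115 0 0.024
```

```text
time_s: 4.9
position: [0.5324, 0.0029, 0.0234]
ee_rot: [-0.014, 1.0, -0.0, -0.0]
ft_force: [-2.4, -0.3, 2.9]
gripper_width: -0.003
finger_force: 1.5
t 4.9 pos [0.5324 0.0029 0.0234] clamp [-0.1192 -0.0013] F [-2.36 -0.29  2.94] w -0.003 ff 1.5
toolx [-9.996e-01 -2.720e-02  1.000e-04] tooly yaw deg 91.56
shift frac [-0.014   0.0045 -0.0019]
time_s: 5.1
position: [0.5341, 0.0029, 0.0234]
ee_rot: [-0.014, 1.0, -0.0, -0.0]
ft_force: [-3.8, 0.5, 1.3]
gripper_width: 0.001
finger_force: 1.7
t 5.1 pos [0.5341 0.0029 0.0234] clamp [-0.1175 -0.0014] F [-3.82  0.49  1.26] w 0.001 ff 1.7
toolx [-9.996e-01 -2.730e-02  2.000e-04] tooly yaw deg 91.56
shift frac [-0.0082  0.0045 -0.002 ]
```

Friction only so far. I continue in 1 mm rows, stopping after each pair to read the force.

```bash
python3 -m handwheel '[[[-0.003,0,0],[0,0,0],1],[[-0.006,0,0],[0,0,0],1]]' | grep -E 'pos|ft_'; python3 -m handwheel '[[[-0.003,0,0],[0,0,0],1]]'| grep -E 'pos|ft_';python3 -m handwheel '[[[-0.003,0,0],[0,0,0],1]]'| grep -E 'pos|ft_'
```

```text
position: [0.5358, 0.003, 0.0234]
ft_force: [-9.5, 0.0, 6.8]
position: [0.5358, 0.003, 0.0232]
ft_force: [-13.1, -0.4, 10.5]
position: [0.5359, 0.0029, 0.0231]
ft_force: [-18.5, -0.1, 15.7]
```

The TCP stalled at clamp x = -0.1158 with the force rising. With an 11 mm pad half-width, the near end is at -0.105, so the block is home. I back off slowly and rise.

```bash
python3 -m handwheel '[[[0.005,0,0],[0,0,0],1],[[0.01,0,0],[0,0,0],1],[[0.02,0,0],[0,0,0],1],[[0.05,0,0],[0,0,0],1],[[0.1,0,0],[0,0,0],1],[[0.1,0,-0.1],[0,0,0],1],[[0.1,0,-0.25],[0,0,0],1],[[0.1,0,-0.4],[0,0,0],0],[[0.1,0,-0.55],[0,0,0],0],[[0.1,0,-0.6],[0,0,0],0],[[0.1,0,-0.6],[0,0,0],0],[[0.1,0,-0.6],[0,0,0],0]]'
cat > k.py <<'E'
from h import *
import pickle
cs=[cap('side'),cap('scene')];pickle.dump(cs,open('c3.pkl','wb'))
yaw=np.deg2rad(1.53);R=np.array([[np.cos(yaw),-np.sin(yaw)],[np.sin(yaw),np.cos(yaw)]]);O=np.array([.6515,.0074])
for c,(x0,y0,x1,y1) in zip(cs,((222,180,282,220),(205,200,280,242))):
    h=cv2.cvtColor(c['image'],cv2.COLOR_BGR2HSV);g=((h[...,0]>38)&(h[...,0]<85)&(h[...,1]>30))[y0:y1,x0:x1]
    ys,xs=np.nonzero(g);P=np.array([R.T@(onz(c,x+x0,y+y0,.036)[:2]-O) for x,y in zip(xs,ys)])
    print('lino x',P[:,0].min().round(4),np.percentile(P[:,0],1).round(4))
E
python3 k.py; python3 w.py -0.0281 0.0289 0.2
```

```text
time_s: 6.7
position: [0.5072, 0.0023, 0.2029]
ee_rot: [-0.014, 1.0, 0.0, -0.0]
ft_force: [0.1, -0.3, -0.1]
gripper_width: 0.5
finger_force: 0.0
lino x -0.1042 -0.1029
lino x -0.1045 -0.104
t 6.8 pos [0.507  0.0022 0.2022] clamp [-0.1446 -0.0013] F [-0.98  0.63 -0.11] w 0.501 ff 0.0
toolx [-0.9996 -0.0273  0.0018] tooly yaw deg 91.57
shift frac [-0.3885  0.1005  0.0066]
```

The block's near edge measures -0.1045 in both views (expected -0.105), so it is home. Now I go over the knob with the fingers half open.

```bash
python3 -m handwheel '[[[-0.13,0.03,0],[0,0,0],0],[[-0.26,0.07,0],[0,0,0],0],[[-0.36,0.1,0],[0,0,0],0],[[-0.3885,0.1,0],[0,0,0],0],[[-0.3885,0.1,0],[0,0,0],0],[[-0.3885,0.1,0],[0,0,0],0]]'
python3 w.py -0.0281 0.0289 0.133; python3 - <<'E'
from h import *
cs=[cap('side'),cap('scene'),cap('wrist')]
o=np.zeros((600,800,3),np.uint8)
o[:300,:400]=cv2.resize(cs[0]['image'][130:205,220:320],(400,300),interpolation=cv2.INTER_CUBIC)
o[:300,400:]=cv2.resize(cs[1]['image'][160:235,180:280],(400,300),interpolation=cv2.INTER_CUBIC)
o[300:,:400]=cv2.resize(cs[2]['image'],(400,300))
cv2.imwrite('pics/c4.png',o)
E
```

```text
time_s: 7.4
position: [0.6224, 0.0347, 0.2025]
ee_rot: [-0.013, 1.0, -0.0, -0.001]
ft_force: [0.4, -0.6, 0.6]
gripper_width: 0.505
finger_force: 0.0
t 7.4 pos [0.6224 0.0347 0.2025] clamp [-0.0284  0.0281] F [ 0.43 -0.61  0.58] w 0.505 ff 0.0
toolx [-0.9996 -0.0265  0.0018] tooly yaw deg 91.52
shift frac [-0.0013  0.0028  0.2316]
```

View pics/c4.png

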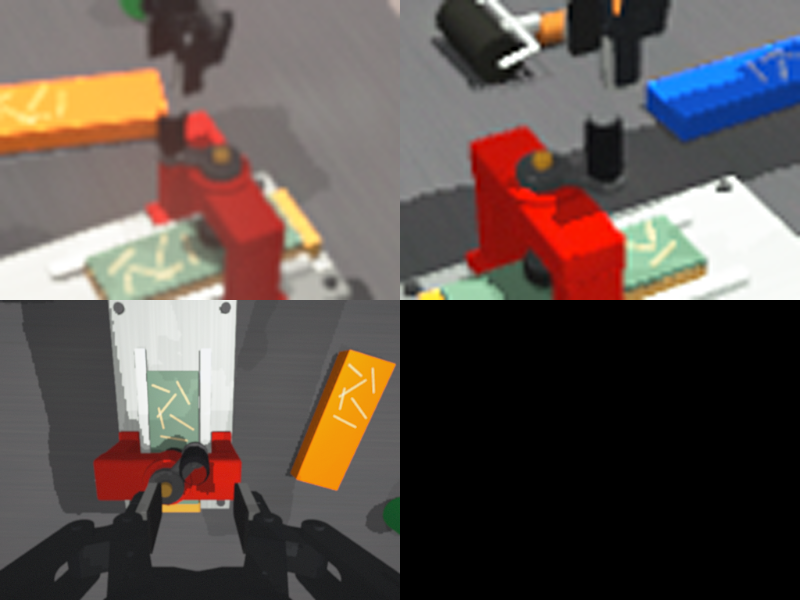

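The knob stands right of the hub with its top at about wrist px (248,194). It should lie below the open fingers, which I check by casting that ray.

```bash
python3 - <<'E'
from h import *
c=cap('wrist');h=cv2.cvtColor(c['image'],cv2.COLOR_BGR2HSV)
x0,y0,x1,y1=225,178,275,240
m=np.zeros(h.shape[:2],np.uint8);m[y0:y1,x0:x1]=((h[...,2]<70)&(h[...,1]<130))[y0:y1,x0:x1]
k,l,st,ce=cv2.connectedComponentsWithStats(m);i=1+st[1:,4].argmax();print(st[i],ce[i])
print([proj(c,(.6227,.0356,z)).round(1) for z in(.170,.152,.128)])
b=st[i];u=b[0]+b[2]/2;v=b[1]
R2=lambda p:p.round(4)
print(R2(onz(c,u,v,.170)),'top far edge; expected x-12mm'); 
ys,xs=np.nonzero(l==i)
for yy in range(ys.min(),ys.max()+1,3):print(yy,xs[ys==yy].min(),xs[ys==yy].max(),end=' | ')
E
```

```text
[ 225  185   42   55 1347] [242.88047513 207.67631774]
[array([253.6, 223.7]), array([253.5, 213.2]), array([253.5, 201.7])]
[0.6    0.0307 0.17  ] top far edge; expected x-12mm
185 238 239 | 188 236 256 | 191 225 261 | 194 230 263 | 197 233 265 | 200 233 265 | 203 230 265 | 206 227 265 | 209 225 266 | 212 225 266 | 215 227 266 | 218 225 266 | 221 225 266 | 224 225 265 | 227 225 236 | 230 225 235 | 233 225 235 | 236 225 234 | 239 225 234 |
```

```bash
python3 -m handwheel '[[[0,-0.006,0.08],[0,0,0],0],[[0,-0.006,0.15],[0,0,0],0],[[0,-0.006,0.2],[0,0,0],0],[[0,-0.006,0.225],[0,0,0],0],[[0,-0.006,0.225],[0,0,0],0],[[0,-0.006,0.225],[0,0,0],0]]'; python3 w.py -0.0281 0.027 0.134
python3 -m handwheel '[[[0,0,0],[0,0,0],0.3],[[0,0,0],[0,0,0],1],[[0,0,0],[0,0,0],1],[[0,0,0],[0,0,0],1],[[0,0,0],[0,0,0],1],[[0,0,0],[0,0,0],1]]'; python3 w.py -0.0281 0.027 0.134
```

```text
time_s: 8.2
position: [0.6238, 0.0336, 0.1367]
ee_rot: [-0.014, 1.0, -0.0, 0.0]
ft_force: [0.6, -0.7, 1.0]
gripper_width: 0.499
finger_force: 0.0
t 8.2 pos [0.6238 0.0336 0.1367] clamp [-0.027   0.0269] F [ 0.57 -0.72  0.96] w 0.499 ff 0.0
toolx [-9.996e-01 -2.730e-02 -9.000e-04] tooly yaw deg 91.56
shift frac [0.0038 0.0003 0.0089]
time_s: 8.8
position: [0.6243, 0.0333, 0.1371]
ee_rot: [-0.014, 1.0, -0.0, 0.001]
ft_force: [0.3, -2.2, 7.0]
gripper_width: 0.262
finger_force: 58.4
t 8.8 pos [0.6243 0.0333 0.1371] clamp [-0.0265  0.0266] F [ 0.3  -2.18  7.01] w 0.262 ff 58.4
toolx [-0.9996 -0.027  -0.0021] tooly yaw deg 91.55
shift frac [0.0052 0.0014 0.0103]
```

The knob is gripped (opening 22 mm, grip 58 N). From the pad's y, a ≈ 0.73. I work out circle rows and lead the knob slowly.

```bash
cat > circ.py <<'E'
import sys,numpy as np
a0,n,st=float(sys.argv[1]),int(sys.argv[2]),float(sys.argv[3])
a=a0+st*np.arange(1,n+1)
for x in a: print(round(x,2),np.round(.04/.3*(np.cos(x)-np.cos(a0)),3),np.round(.04/.3*(np.sin(x)-np.sin(a0)),3),end=' ; ')
print()
E
cat > f.py <<'E'
import sys
from h import *
a=float(sys.argv[1]);s=manip.sense();yaw=np.deg2rad(1.53);R=np.array([[np.cos(yaw),-np.sin(yaw)],[np.sin(yaw),np.cos(yaw)]])
f=R.T@np.array(s['ft_force'])[:2];p=R.T@(np.array(s['position'])[:2]-[.6515,.0074])
r=np.array([-np.cos(a),np.sin(a)]);t=np.array([np.sin(a),np.cos(a)])
print('t',round(s['time_s'],2),'pos',p.round(4),'ang(ctr.0034)',np.arctan2(p[1],-(p[0]-.0034)).round(3),'rad',np.hypot(p[0]-.0034,p[1]).round(4),'Fradial',(f@r).round(2),'Ftang',(f@t).round(2),'Fz',s['ft_force'][2].round(1),'w',s['gripper_width'].round(3))
E
python3 circ.py .73 8 .1; python3 f.py .73
```

```text
0.83 -0.009 0.009 ; 0.93 -0.02 0.018 ; 1.03 -0.031 0.025 ; 1.13 -0.042 0.032 ; 1.23 -0.055 0.037 ; 1.33 -0.068 0.041 ; 1.43 -0.081 0.043 ; 1.53 -0.094 0.044 ; Traceback (most recent call last):
  File "f.py", line 6, in <module>
    print('t',round(s['time_s'],2),'pos',p.round(4),'ang(ctr.0034)',np.arctan2(p[1],-(p[0]-.0034)).round(3),'rad',np.hypot(p[0]-.0034,p[1]).round(4),'Fradial',(f@r).round(2),'Ftang',(f@t).round(2),'Fz',s['ft_force'][2].round(1),'w',s['gripper_width'].round(3))
                                                                                                                                                                                                                                        ^^^^^^^^^^^^^^^^^^^^^^^^
AttributeError: 'float' object has no attribute 'round'
```

```bash
sed -i "s/,s\['gripper_width'\].round(3)/,round(float(s['gripper_width']),3)/" f.py
python3 f.py .73; python3 -m handwheel '[[[-0.009,0.009,0],[0,0,0],1],[[-0.02,0.018,0],[0,0,0],1],[[-0.031,0.025,0],[0,0,0],1],[[-0.042,0.032,0],[0,0,0],1],[[-0.055,0.037,0],[0,0,0],1],[[-0.068,0.041,0],[0,0,0],1],[[-0.081,0.043,0],[0,0,0],1],[[-0.094,0.044,0],[0,0,0],1]]' | grep -E 'pos|ft_'; python3 f.py 1.5; python3 circ.py 1.53 10 .1
```

```text
t 8.8 pos [-0.0265  0.0266] ang(ctr.0034) 0.726 rad 0.04 Fradial -1.64 Ftang -1.47 Fz 7.0 w 0.262
position: [0.6519, 0.0466, 0.1371]
ft_force: [-2.3, -4.4, 7.6]
t 9.6 pos [0.0015 0.0392] ang(ctr.0034) 1.522 rad 0.0392 Fradial -4.19 Ftang -2.72 Fz 7.6 w 0.26
1.63 -0.013 -0.0 ; 1.73 -0.027 -0.002 ; 1.83 -0.04 -0.004 ; 1.93 -0.052 -0.008 ; 2.03 -0.065 -0.014 ; 2.13 -0.076 -0.02 ; 2.23 -0.087 -0.028 ; 2.33 -0.097 -0.037 ; 2.43 -0.106 -0.046 ; 2.53 -0.115 -0.057 ;
```

Drag is 2.7 N, as it should be while the pad is free. Continuing.

```bash
python3 -m handwheel '[[[-0.013,0,0],[0,0,0],1],[[-0.027,-0.002,0],[0,0,0],1],[[-0.04,-0.004,0],[0,0,0],1],[[-0.052,-0.008,0],[0,0,0],1],[[-0.065,-0.014,0],[0,0,0],1],[[-0.076,-0.02,0],[0,0,0],1],[[-0.087,-0.028,0],[0,0,0],1],[[-0.097,-0.037,0],[0,0,0],1]]' | grep -E 'ft_'; python3 f.py 2.32; python3 circ.py 2.33 8 .1
```

```text
ft_force: [-5.9, -2.0, 8.7]
t 10.4 pos [0.0301 0.0284] ang(ctr.0034) 2.327 rad 0.039 Fradial -5.37 Ftang -3.14 Fz 8.7 w 0.264
2.43 -0.009 -0.01 ; 2.53 -0.017 -0.02 ; 2.63 -0.024 -0.031 ; 2.73 -0.03 -0.043 ; 2.83 -0.035 -0.056 ; 2.93 -0.039 -0.069 ; 3.03 -0.041 -0.082 ; 3.13 -0.042 -0.095 ;
```

```bash
python3 -m handwheel '[[[-0.009,-0.01,0],[0,0,0],1],[[-0.017,-0.02,0],[0,0,0],1],[[-0.024,-0.031,0],[0,0,0],1],[[-0.03,-0.043,0],[0,0,0],1]]' >/dev/null; python3 f.py 2.72; python3 -m handwheel '[[[-0.005,-0.013,0],[0,0,0],1],[[-0.009,-0.026,0],[0,0,0],1],[[-0.011,-0.039,0],[0,0,0],1],[[-0.012,-0.052,0],[0,0,0],1]]' >/dev/null; python3 f.py 3.12;python3 circ.py 3.13 4 .1;python3 circ.py 3.53 4 .1
```

```text
t 10.8 pos [0.0391 0.016 ] ang(ctr.0034) 2.721 rad 0.0391 Fradial -5.57 Ftang -3.14 Fz 9.8 w 0.261
t 11.2 pos [0.0428 0.0009] ang(ctr.0034) 3.119 rad 0.0394 Fradial -5.17 Ftang -2.32 Fz 8.6 w 0.261
3.23 0.001 -0.013 ; 3.33 0.002 -0.027 ; 3.43 0.005 -0.039 ; 3.53 0.01 -0.052 ; 
3.63 0.006 -0.012 ; 3.73 0.012 -0.024 ; 3.83 0.02 -0.034 ; 3.93 0.029 -0.044 ;
```

```bash
python3 -m handwheel '[[[0.001,-0.013,0],[0,0,0],1],[[0.002,-0.027,0],[0,0,0],1],[[0.005,-0.039,0],[0,0,0],1],[[0.01,-0.052,0],[0,0,0],1]]' >/dev/null; python3 f.py 3.52; python3 -m handwheel '[[[0.006,-0.012,0],[0,0,0],1],[[0.012,-0.024,0],[0,0,0],1],[[0.02,-0.034,0],[0,0,0],1],[[0.029,-0.044,0],[0,0,0],1]]' >/dev/null; python3 f.py 3.92;python3 circ.py 3.93 4 .1;python3 circ.py 4.33 4 .1
```

```text
t 11.6 pos [ 0.0403 -0.0144] ang(ctr.0034) -2.769 rad 0.0396 Fradial -1.23 Ftang -2.47 Fz 5.9 w 0.26
t 12.0 pos [ 0.0319 -0.0281] ang(ctr.0034) -2.363 rad 0.04 Fradial 1.89 Ftang -2.01 Fz 6.8 w 0.263
4.03 0.01 -0.009 ; 4.13 0.021 -0.017 ; 4.23 0.032 -0.024 ; 4.33 0.044 -0.029 ; 
4.43 0.013 -0.004 ; 4.53 0.026 -0.007 ; 4.63 0.039 -0.009 ; 4.73 0.052 -0.01 ;
```

```bash
python3 -m handwheel '[[[0.01,-0.009,0],[0,0,0],1],[[0.021,-0.017,0],[0,0,0],1],[[0.032,-0.024,0],[0,0,0],1],[[0.044,-0.029,0],[0,0,0],1]]' >/dev/null; python3 f.py 4.32; python3 -m handwheel '[[[0.013,-0.004,0],[0,0,0],1],[[0.026,-0.007,0],[0,0,0],1],[[0.039,-0.009,0],[0,0,0],1],[[0.052,-0.01,0],[0,0,0],1]]' >/dev/null; python3 f.py 4.72;python3 circ.py 4.73 4 .1;python3 circ.py 5.13 4 .1
```

```text
t 12.4 pos [ 0.0188 -0.0374] ang(ctr.0034) -1.96 rad 0.0405 Fradial 3.64 Ftang -3.82 Fz 5.7 w 0.261
t 12.8 pos [ 0.0034 -0.0409] ang(ctr.0034) -1.57 rad 0.0409 Fradial 2.28 Ftang -7.11 Fz 4.8 w 0.262
4.83 0.013 0.001 ; 4.93 0.026 0.003 ; 5.03 0.039 0.007 ; 5.13 0.052 0.011 ; 
5.23 0.012 0.006 ; 5.33 0.023 0.013 ; 5.43 0.034 0.021 ; 5.53 0.043 0.031 ;
```

The drag rises from about 4.3 (3.8 N) to 7.1 N at 4.72, so first touch was near 4.28. I aim for about 5.05.

```bash
python3 -m handwheel '[[[0.013,0.001,0],[0,0,0],1],[[0.026,0.003,0],[0,0,0],1]]' >/dev/null; python3 f.py 4.92; python3 -m handwheel '[[[0.013,0.004,0],[0,0,0],1]]' >/dev/null; python3 f.py 5.02; python3 -m handwheel '[[[0,0,0],[0,0,0],1],[[0,0,0],[0,0,0],1]]' >/dev/null; python3 f.py 5.02
```

```text
t 13.0 pos [-0.0044 -0.0403] ang(ctr.0034) -1.38 rad 0.041 Fradial 4.03 Ftang -8.5 Fz 4.2 w 0.262
t 13.1 pos [-0.0083 -0.0394] ang(ctr.0034) -1.282 rad 0.0411 Fradial 4.86 Ftang -8.24 Fz 4.5 w 0.265
t 13.3 pos [-0.0087 -0.0392] ang(ctr.0034) -1.271 rad 0.0411 Fradial 5.31 Ftang -3.11 Fz 8.3 w 0.263
```

```bash
python3 -m handwheel '[[[0.006,0.002,0],[0,0,0],1],[[0.013,0.005,0],[0,0,0],1]]' >/dev/null; python3 f.py 5.12; python3 -m handwheel '[[[0,0,0],[0,0,0],1],[[0,0,0],[0,0,0],1],[[0,0,0],[0,0,0],1]]' >/dev/null; python3 f.py 5.12
```

```text
t 13.5 pos [-0.0121 -0.0381] ang(ctr.0034) -1.185 rad 0.0411 Fradial 5.26 Ftang -9.55 Fz 5.5 w 0.259
t 13.8 pos [-0.0124 -0.038 ] ang(ctr.0034) -1.178 rad 0.0411 Fradial 5.06 Ftang -6.55 Fz 7.0 w 0.262
```

9.6 N in motion and 6.6 N paused is snug, about 0.75 rad past touch. I release, rise and check.

```bash
python3 -m handwheel '[[[0,0,0],[0,0,0],0.2],[[0,0,0],[0,0,0],0.1],[[0,0,0],[0,0,0],0.1],[[0,0,0],[0,0,0],0.1],[[0,0,-0.03],[0,0,0],0.1],[[0,0,-0.1],[0,0,0],0.1],[[0,0,-0.2],[0,0,0],0.1],[[0,0,-0.3],[0,0,0],0.1],[[0.15,0,-0.4],[0,0,0],0.1],[[0.3,0,-0.4],[0,0,0],0.1],[[0.4,0,-0.4],[0,0,0],0.1],[[0.4,0,-0.4],[0,0,0],0.1]]'
python3 k.py; python3 - <<'E'
from h import *
import pickle
cs=pickle.load(open('c3.pkl','rb'));o=np.zeros((300,800,3),np.uint8)
o[:,:400]=cv2.resize(cs[0]['image'][145:220,215:315],(400,300),interpolation=cv2.INTER_CUBIC)
o[:,400:]=cv2.resize(cs[1]['image'][185:260,180:280],(400,300),interpolation=cv2.INTER_CUBIC)
cv2.imwrite('pics/c5.png',o)
E
```

```text
time_s: 15.0
position: [0.5163, -0.0328, 0.2572]
ee_rot: [-0.013, 1.0, 0.001, 0.0]
ft_force: [0.7, -1.2, 1.3]
gripper_width: 0.451
finger_force: 0.0
lino x -0.1042 -0.1035
lino x -0.1043 -0.1039
```

View pics/c5.png

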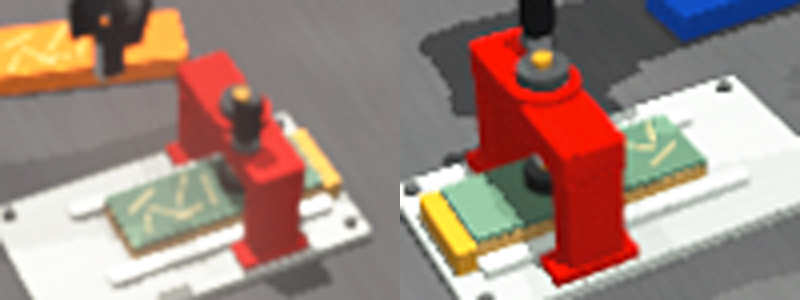

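The pictures show the block against the brass stop with the pad down on it at about (235,175) in the left half, and the crank free of the fingers. Handing in.

```bash
python3 -c "
from workcell import manip
print(manip.finish_job())"
```

```text
the job is handed in; nothing more can be done
None
```

I slid the lino block home against the brass stop, peaking at about 18 N on the wrist, and snugged the pad about 0.75 rad past first touch (9.6 N drag at the knob). I then released the crank and handed the job in at about 15 s; no verdict was returned.

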